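Load the thick tube into the cutting jig

ROBOT

A 7-joint arm with a two-finger parallel gripper is mounted at the origin on the work surface. World frame = base frame: x ahead of the robot, y to its left, z up, the work surface at z = 0. Lengths are in mm, angles in rad, forces in N, time in s.
With the tool pointing down it reaches from about 425 to 875 mm from the base axis. Payload 4.7 kg.
Tool frame: the origin (TCP) lies midway between the tips of the shut fingers; the grasp point (between the pads) lies 19 mm behind it; z points along the fingers, x is the direction in which the jaws open and shut, and the axes are right-handed (so a half turn about z gives the same grasp; the last joint's range is limited). The gripper opens to 87 mm and grips with 3 to 60 N. Pads are 19 mm wide; open, the fingers measure 117 mm over their backs; the gripper's body (75 mm by 190 mm) begins 51 mm behind the grasp point.
Start: joints at [-1.101, 0.321, -0.07, 1.45, 0.023, 1.371, -0.057], TCP at [286.147, 583.649, 222.587] pointing down, gripper open.
Joint ranges: [-2.86, 2.86], [-0.3, 2.09], [-1.38, 1.24], [0.06, 2.45], [-1.56, 4.7], [0.09, 2.05], [-2.69, 2.69]. Speed limits (rad/s): [2.57, 2.57, 3.14, 3.14, 3.14, 3.14, 3.14].

INTERFACE

Orientations are given as a unit quaternion [w, x, y, z].
In Python, from workcell import manip gives the robot as it stands.
- The arm moves only by the shell command python3 -m jog 'ROWS'. ROWS is text: rows parted by semicolons, each of 5 numbers parted by spaces: the finger opening in m, from 0 to 0.087, then the shift along the tool's x, y, z in m, then the turn about the tool's z in rad. A call has 1 to 12 rows; each row is the pose to reach, as a shift and turn from the pose commanded when the call began, along the tool's axes at that moment; what a row does not reach only later rows make up. A row lasts 1/10 s, in which the tool goes at most 50 mm and 8.59 degrees, less where a joint would pass 70% of its speed; a pose out of reach is approached as far as the arm can. A call with a gripper value outside its range is refused whole. The fingers move at their own pace and stop on an object; the grip force is fixed at half the most. Time passes only in rows, so rows that repeat a pose let the fingers close. It gives the time, the measured TCP pose, the force and the opening at its end, in the units of the state.
- manip.state(): the state, without advancing time (a new reading comes with each control period).
- manip.read_camera(name): name is "scene" or "top" or "wrist"; returns (picture, depth): 480x640x3 uint8, red, green, blue; 480x640 float32, mm along the optical axis (not along the pixel's ray), 0 where there is no reading.
- manip.camera_model(name): a dict with "camera_matrix" (3x3 intrinsics, pixels), "R" (3x3) and "t" (3): a world point X has camera coordinates R X + t; the wrist camera has in their place "hand_eye" (4x4, takes a point from camera to tool coordinates, whose origin is the TCP and whose axes are the tool frame's). Camera axes: x right, y down, z forward; pixel columns grow to the right and rows downward; lengths in mm; the calibration is good to about 2 mm. A picture is of the moment at which its call begins: read the wrist's pose just before it. camera_model takes no time and is no camera call.
- manip.sign_off(): hands the job in, once; it reports no verdict.
The state is a dict: "t": time; "joint_pos": joint angles; "dq": joint speeds; "joint_efforts": joint torques, N m; "tcp_pos": TCP position; "ee_rot": TCP orientation; "wrist_force": force on the tool from outside, world axes, zero at the start; "wrist_torque": the same for the moment, N m; "gripper_width": finger opening in mm.
Only numpy, scipy, OpenCV 4.12 (cv2) and the standard library are available. Lean on these libraries where they do the work, as an engineer would, in place of code of your own. Each camera call takes 0.05 s, during which the arm holds its last target. There are 200 camera calls.

TASK

Get the thick long tube ready for cutting: lay it in the jig so that it rests in both V saddles, push it along them until its end touches the steel stop plate, and let go of it there. Leave the thinner tube of the same length where it lies.

Things in the scene. Friction and masses are not known exactly. Their poses are not given: they have to be found in the camera images.
- tube: The work piece: a plain aluminium tube lying on the bench, 32 mm in diameter, 160 mm long, both ends alike, 0.13 to 0.25 kg, very slightly faceted so that it does not roll by itself. Origin at its centre (16 mm above the bench), x along the tube. An unlisted upright stub of the same diameter, 50 mm tall, stands nearby: not the work piece.
- jig: Fixed: plywood board 170 (x) by 90 by 15 mm, with two dark steel V saddles, open upwards, V along x, and a stop at its +x end. Origin under the board's centre. Saddles: 25 mm long, centred at x = -52.5 and 52.5, 76 wide, 62 tall, 45 degree flanks, mouth 59; 80 mm free between them for fingers. Seated, the tube's axis is at y = 0, 55 above the bench; against the stop, its centre is at x = -5.
- stop: Rigid steel stop plate of the jig, 70 mm wide, 10 mm thick, top 75 mm above the bench. Origin in the middle of the face that meets the tube's end, 75 mm along x from the jig's origin, 45 mm above the bench. Axes as the jig's: the tube is pushed along +x against this face.
- thin_tube: A bystander: a thinner aluminium tube, 22 mm in diameter and 160 mm long, lying on the bench. Origin at its centre (11 mm above the bench), x along the tube. To be left alone.
There are look-alikes about, which are no part of the job. What is shaped like the tube but red is not meant. Leave any yellow look-alike of the jig alone.

How it is judged (in metres and radians):
On the way:
1. the thick tube, lying in the V saddles, is pushed against the stop plate (contact force between tube and stop above 0.5 N and z of tube in the frame of jig between 0.049 and 0.063 m and y of tube in the frame of jig between -0.01 and 0.01 m and angle between the x axis of tube and the x axis of jig, either way round below 0.17 rad).
At the end, for the whole second after the job is handed in: The thick tube lies released and still in both V saddles: its centre is within 6 mm of the V's middle and within 5 mm of its seated height, its axis is within 0.1 rad of the jig's, and its end is at the stop plate, less than 7 mm from it. The thin tube is within 30 mm of where it lay (x of tube in the frame of jig between -0.012 and 0.002 m and y of tube in the frame of jig between -0.006 and 0.006 m and z of tube in the frame of jig between 0.05 and 0.06 m and angle between the x axis of tube and the x axis of jig, either way round below 0.1 rad and contact force between tube and jig above 0.3 N and linear speed of tube below 0.02 m/s and distance of thin_tube from where it was at the start of the episode below 0.03 m); the robot touches nothing.
It fails at once if the thin tube is moved by more than 30 mm (distance of thin_tube from where it was at the start of the episode above 0.03 m).
It also fails if it takes over 38 s, if anything falls off the work surface, if the arm or the gripper's body presses on something with over 40 N, if the wrist force passes 120 N, or if a joint passes its speed limit or range.

## Working session

There is one attempt and no reset: what is moved stays moved. The work goes in short steps, Python scripts to look and compute and a shell command to move; the robot and the scene stay as the last step left them, time stands still between calls to the robot, and variables do not carry over. Pictures are saved under pics/ and viewed, about 8 in all and at most 12, crops included, and the job is handed in when it is done.

```bash
mkdir -p pics; cat > h.py <<'E'
import numpy as np, cv2
from workcell import manip
def snap(n,f):
    s=manip.state(); p,d=manip.read_camera(n); cv2.imwrite('pics/'+f+'.png',p[:,:,::-1]); np.savez('pics/'+f+'.npz',p=p,d=d,tp=s['tcp_pos'],q=s['ee_rot']); return p,d,s
def rot(q):
    from scipy.spatial.transform import Rotation as R
    return R.from_quat([q[1],q[2],q[3],q[0]]).as_matrix()
def ray(n,uv,s=None):
    m=manip.camera_model(n);K=np.array(m['camera_matrix']);d=np.linalg.solve(K,[uv[0],uv[1],1.])
    if 'hand_eye' in m:
        H=np.array(m['hand_eye']);W=rot(s['ee_rot']);return W@H[:3,3]+np.array(s['tcp_pos']),W@H[:3,:3]@d
    R=np.array(m['R']);return -R.T@np.array(m['t']),R.T@d
def onz(n,uv,z,s=None):
    o,d=ray(n,uv,s);return o+d*(z-o[2])/d[2]
E
python3 - <<'E'
from h import *
snap('top','top0');snap('scene','sc0')
s=manip.state();print(s['t'],s['tcp_pos'],s['ee_rot'],s['gripper_width'])
m=manip.camera_model('wrist');print(m)
print(ray('top',(320,240)),ray('scene',(320,240)))
E
```

```text
0.1 [285.9507781  583.15980857 221.54580744] [ 5.22846513e-04  8.48586421e-01  5.29056041e-01 -7.19325478e-04] 87.13136973973465
{'camera_matrix': array([[406.64328747,   0.        , 316.32566939],
       [  0.        , 406.64328747, 236.8538778 ],
       [  0.        ,   0.        ,   1.        ]]), 'hand_eye': array([[ 9.99999959e-01,  2.60467980e-04, -1.21165502e-04,
         2.89791153e-01],
       [-2.14145632e-04,  9.57039989e-01,  2.89955882e-01,
        -7.98149213e+01],
       [ 1.91484453e-04, -2.89955844e-01,  9.57040005e-01,
        -1.62110239e+02],
       [ 0.00000000e+00,  0.00000000e+00,  0.00000000e+00,
         1.00000000e+00]])}
(array([ 424.92676335,    4.52599657, 1227.17524116]), array([ 0.10818446, -0.03195803, -0.99366641])) (array([1052.18043935, -271.55484375,  730.65570577]), array([-0.54805005,  0.31438904, -0.77513174]))
```

View pics/top0.png

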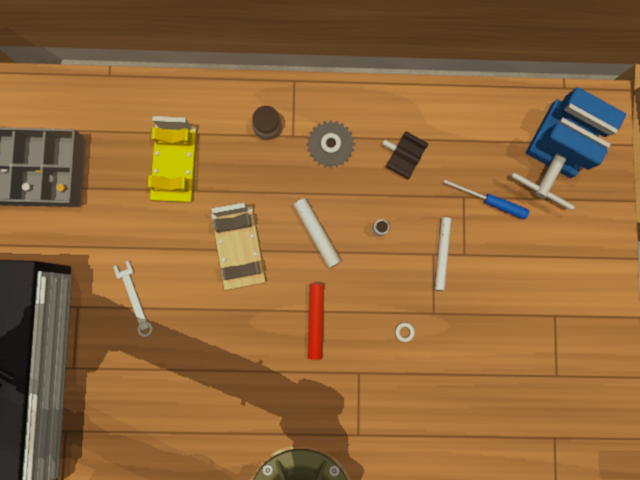

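View pics/sc0.png

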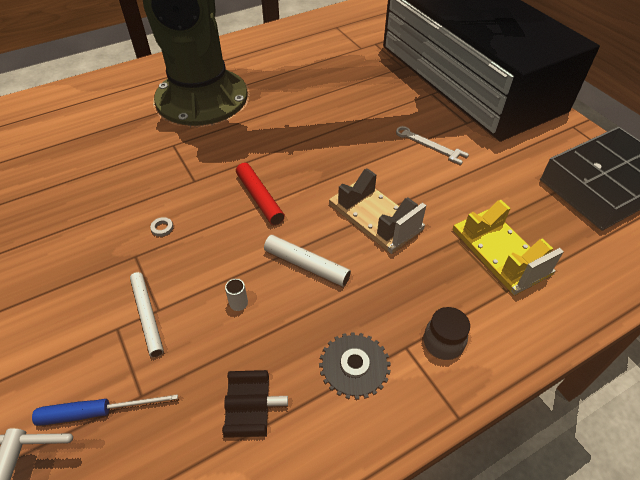

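The top view shows these candidates for the thick tube:
- Light tube at (317,233), the widest.
- Thinner tube at (443,254).
- Red tube at (316,321).
- Upright stub at (381,227).

For the jig, the plywood one is at (238,247), with its stop at (229,210). The yellow one at (173,160) is a look-alike. I choose (317,233) and (238,247), and will measure both and check them in a crop.

```bash
cat > m.py <<'E'
from h import *
z=np.load('pics/top0.npz');p,d=z['p'],z['d']
m=manip.camera_model('top');K=np.array(m['camera_matrix']);R=np.array(m['R']);t=np.array(m['t'])
v,u=np.mgrid[:480,:640]
X=(np.stack([(u-K[0,2])/K[0,0]*d,(v-K[1,2])/K[1,1]*d,d],-1)-t)@R
hsv=cv2.cvtColor(p,cv2.COLOR_RGB2HSV)
for n,(a,b,c,e),zz in (('thick',(280,350,190,275),16),('thin',(430,460,205,300),11)):
    k=np.zeros((480,640),np.uint8);k[c:e,a:b]=((hsv[c:e,a:b,1]<70)&(hsv[c:e,a:b,2]>110))
    cn=max(cv2.findContours(k,0,2)[0],key=cv2.contourArea)
    r=cv2.boxPoints(cv2.minAreaRect(cn));w=np.array([onz('top',q,zz) for q in r])
    print(n,w.mean(0).round(1),[np.linalg.norm(w[i]-w[i-1]).round(1) for i in(1,2)],'z',np.median(X[k>0][:,2]),'dir deg',[np.degrees(np.arctan2(*(w[i]-w[i-1])[[1,0]])).round(1) for i in(1,2)])
# jig by height: anything 45..80 high near the jig
a,b,c,e=205,272,195,295
P=X[c:e,a:b].reshape(-1,3);h=(P[:,2]>8)&(P[:,2]<85);Q=P[h]
r=cv2.minAreaRect(Q[:,:2].astype(np.float32));print('jig foot',r,cv2.boxPoints(r).round(1).tolist())
st=P[(P[:,2]>67)&(P[:,2]<85)];print('stop top',len(st),st.mean(0),cv2.minAreaRect(st[:,:2].astype(np.float32)))
bo=P[(P[:,2]>10)&(P[:,2]<20)];print('board',len(bo),cv2.minAreaRect(bo[:,:2].astype(np.float32)),np.median(bo[:,2]))
k=((hsv[:,:,2]<110)&(X[:,:,2]>20)&(X[:,:,2]<70)).astype(np.uint8);k[:c]=0;k[e:]=0;k[:,:a]=0;k[:,b:]=0
for cn in cv2.findContours(k,0,2)[0]:
    if cv2.contourArea(cn)>100: 
        mm=np.zeros_like(k);cv2.drawContours(mm,[cn],-1,1,-1);S=X[(mm&k)>0];print('saddle',S.mean(0).round(1),S[:,2].max(),cv2.minAreaRect(S[:,:2].astype(np.float32)))
cv2.imwrite('pics/crop.png',cv2.resize(p[180:310,190:470,::-1],None,fx=2.8,fy=2.8,interpolation=cv2.INTER_CUBIC))
E
python3 m.py
```

```text
thick [574.4 -25.7  16. ] [np.float64(30.5), np.float64(163.3)] z 28.787567309116824 dir deg [np.float64(-58.6), np.float64(-149.4)]
thin [ 534.8 -305.9   11. ] [np.float64(161.9), np.float64(21.3)] z 19.560568876933072 dir deg [np.float64(-5.6), np.float64(-94.1)]
jig foot ((535.7765502929688, 145.7617645263672), (170.2442169189453, 90.43599700927734), 11.95164966583252) [[443.1000061035156, 172.39999389648438], [461.8999938964844, 83.9000015258789], [628.4000244140625, 119.19999694824219], [609.7000122070312, 207.60000610351562]]
stop top 175 [613.51960663 161.61296299  74.27817866] ((613.3798217773438, 161.90370178222656), (10.610219955444336, 69.21587371826172), 11.630548477172852)
board 1996 ((535.7765502929688, 145.7617645263672), (170.2442169189453, 90.43599700927734), 11.95164966583252) 14.554374098567965
saddle [484.4 133.7  48.3] 64.34415995026998 ((484.7514953613281, 132.73556518554688), (24.720609664916992, 71.48548126220703), 11.901931762695312)
saddle [585.9 154.4  47.7] 65.38193688135362 ((587.010986328125, 154.6093292236328), (25.395713806152344, 72.2260513305664), 12.222137451171875)
```

View pics/crop.png

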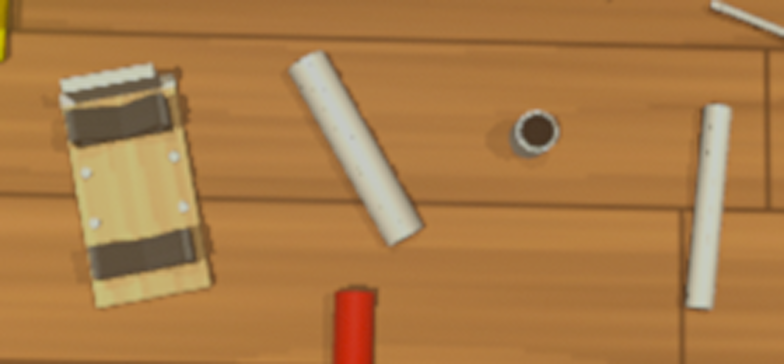

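The crop confirms the choice. The light, widest tube is at crop (355,150), well away from the stub (537,132), the thin tube (708,205) and the red tube (355,330). The plywood jig's stop is at its upper end.

Measured sizes of 163x30.5 (tube), 162x21 (thin tube) and 170x90 (jig) agree with the description. The tube centre is (574,-26) with its axis at 30.6°. The jig centre is (536,146) with its axis at 12.0°.

```bash
cat > go.py <<'E'
import sys
from h import *
x,y,z,a=map(float,sys.argv[1:5])  # target TCP mm, jaw (tool x) angle deg
s=manip.state();W=rot(s['ee_rot']);c=np.degrees(np.arctan2(W[1,0],W[0,0]))
t=(a-c+90)%180-90
print('t',s['t'],'tcp',np.round(s['tcp_pos'],1),'jaw',round(c,1),'F',np.round(s['wrist_force'],1),'w',round(s['gripper_width'],1),'j7',round(s['joint_pos'][6],2))
print('shift m',(W.T@(np.array([x,y,z])-s['tcp_pos'])/1000).round(4),'turn',round(-np.radians(t),3))
E
python3 go.py 574.4 -25.7 130 120.6
```

```text
t 0.1 tcp [286.  583.2 221.5] jaw 63.9 F [ 0.4 -0.7 -0.5] w 87.1 j7 -0.06
shift m [-0.4196  0.527   0.0924] turn -0.99
```

```bash
python3 -m jog '0.087 -0.21 0.263 0 -0.5;0.087 -0.21 0.263 0 -0.5;0.087 -0.21 0.263 0 -0.5;0.087 -0.21 0.263 0 -0.5;0.087 -0.21 0.263 0 -0.5;0.087 -0.21 0.263 0 -0.5;0.087 -0.21 0.263 0 -0.5;0.087 -0.42 0.527 0.092 -0.99;0.087 -0.42 0.527 0.092 -0.99;0.087 -0.42 0.527 0.092 -0.99;0.087 -0.42 0.527 0.092 -0.99;0.087 -0.42 0.527 0.092 -0.99'; python3 go.py 574.4 -25.7 130 120.6
```

```text
t: 1.3
tcp_pos: [527.0, 74.3, 160.5]
ee_rot: [0.0, 0.494, 0.869, 0.0]
wrist_force: [-0.1, 0.2, -0.7]
gripper_width: 87.0
t 1.3 tcp [527.   74.3 160.5] jaw 120.8 F [-0.1  0.2 -0.7] w 87.0 j7 1.95
shift m [-0.1102 -0.0105  0.0305] turn 0.003
```

```bash
python3 -m jog '0.087 -0.11 -0.01 0.03 0;0.087 -0.11 -0.01 0.03 0;0.087 -0.11 -0.01 0.03 0;0.087 -0.11 -0.01 0.03 0;0.087 -0.11 -0.01 0.03 0'; python3 go.py 574.4 -25.7 130 120.6
python3 - <<'E'
from h import *
p,d,s=snap('wrist','w1')
hsv=cv2.cvtColor(p,cv2.COLOR_RGB2HSV)
k=((hsv[:,:,1]<70)&(hsv[:,:,2]>110)).astype(np.uint8)
for cn in cv2.findContours(k,0,2)[0]:
    if cv2.contourArea(cn)>1500:
        r=cv2.boxPoints(cv2.minAreaRect(cn));w=np.array([onz('wrist',q,16,s) for q in r])
        print(r.round().tolist(),w.mean(0).round(1),[(np.linalg.norm(w[i]-w[i-1]).round(1),np.degrees(np.arctan2(*(w[i]-w[i-1])[[1,0]])).round(1)) for i in(1,2)])
E
```

```text
t: 1.8
tcp_pos: [573.8, -22.3, 130.9]
ee_rot: [-0.001, 0.495, 0.869, 0.0]
wrist_force: [0.2, 0.7, -0.4]
gripper_width: 86.9
t 1.8 tcp [573.8 -22.3 130.9] jaw 120.7 F [ 0.2  0.7 -0.4] w 86.9 j7 2.17
shift m [-0.0032 -0.0012  0.0009] turn 0.001
[[74.0, 118.0], [127.0, 118.0], [127.0, 173.0], [74.0, 173.0]] [ 596.2 -175.8   16. ] [(np.float64(34.6), np.float64(120.7)), (np.float64(36.2), np.float64(23.0))]
[[291.0, 110.0], [338.0, 110.0], [338.0, 335.0], [291.0, 335.0]] [574.7 -22.9  16. ] [(np.float64(30.6), np.float64(120.7)), (np.float64(164.9), np.float64(31.6))]
```

View pics/w1.png

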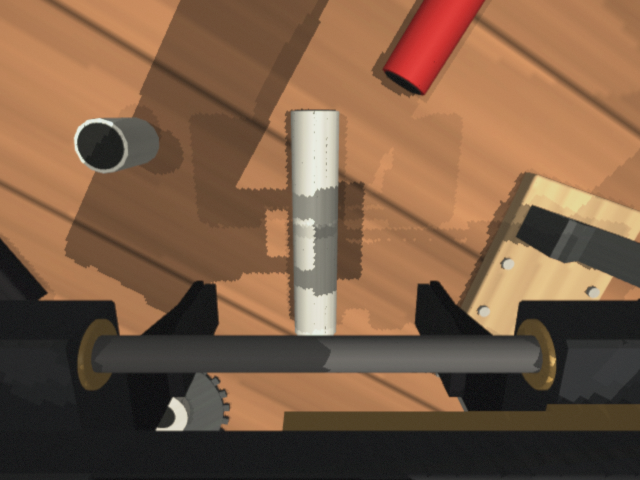

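The close wrist view shows the chosen tube upright in the picture, from (315,110) to (315,335), midway between the open fingers. The stub at (115,145) and red tube at (425,50) are clear of them. The wrist puts the tube at (574.7,-22.9), 3 mm from the top view. Next I go down and close.

```bash
python3 -m jog '0.087 -0.001 -0.001 0.05 0;0.087 -0.001 -0.001 0.095 0;0.087 -0.001 -0.001 0.115 0;0.087 -0.001 -0.001 0.125 0;0.087 -0.001 -0.001 0.125 0;0 -0.001 -0.001 0.125 0;0 -0.001 -0.001 0.125 0;0 -0.001 -0.001 0.125 0;0 -0.001 -0.001 0.125 0;0 -0.001 -0.001 0.125 0;0 -0.001 -0.001 0.125 0;0 -0.001 -0.001 0.125 0'; python3 go.py 574.4 -25.7 130 120.6
```

```text
t: 3.05
tcp_pos: [573.8, -25.3, 6.1]
ee_rot: [0.0, 0.495, 0.869, 0.0]
wrist_force: [0.6, 0.1, 0.6]
gripper_width: 39.2
t 3.05 tcp [573.8 -25.3   6.1] jaw 120.6 F [0.6 0.1 0.6] w 39.2 j7 2.23
shift m [-0.0007  0.0003 -0.1239] turn 0.0
```

```bash
python3 -m jog '0 0 0 0 0;0 0 0 0 0;0 0 0 0 0;0 0 0 -0.03 0;0 0 0 -0.08 0;0 0 0 -0.12 0;0 0 0 -0.12 0;0 0 0 -0.12 0'; python3 go.py 521.1 142.7 126 102
```

```text
t: 3.85
tcp_pos: [574.2, -25.3, 126.6]
ee_rot: [0.001, 0.495, 0.869, 0.001]
wrist_force: [0.1, -0.5, -3.0]
gripper_width: 31.6
t 3.85 tcp [574.2 -25.3 126.6] jaw 120.6 F [ 0.1 -0.5 -3. ] w 31.6 j7 2.18
shift m [0.1716 0.0398 0.0006] turn 0.325
```

```bash
python3 -m jog '0 0.045 0.01 0 0.1;0 0.09 0.02 0 0.2;0 0.13 0.03 0 0.3;0 0.172 0.04 0 0.325;0 0.172 0.04 0 0.325;0 0.172 0.04 0 0.325;0 0.172 0.04 0 0.325'; python3 go.py 521.1 142.7 75 102
python3 - <<'E'
from h import *
p,d,s=snap('wrist','w2')
E
```

```text
t: 4.55
tcp_pos: [520.0, 141.6, 124.5]
ee_rot: [-0.0, 0.63, 0.777, -0.001]
wrist_force: [-0.3, -0.2, -1.9]
gripper_width: 31.5
t 4.55 tcp [520.  141.6 124.5] jaw 101.9 F [-0.3 -0.2 -1.9] w 31.5 j7 1.51
shift m [0.0009 0.0014 0.0495] turn -0.001
```

View pics/w2.png

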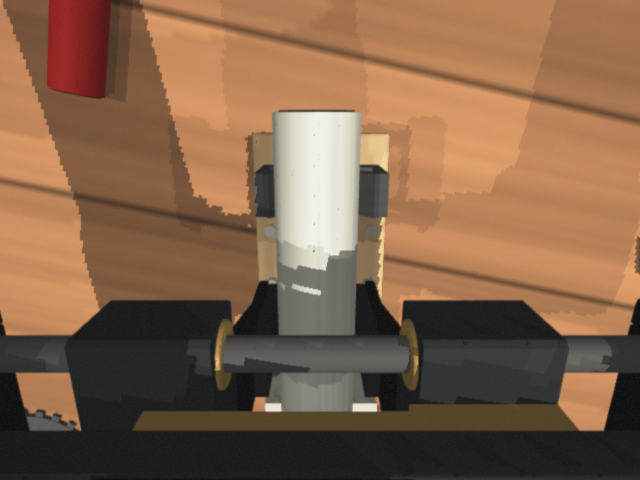

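The view shows the tube, columns 273-360, lined up with the jig. The saddle's flanks run from (256,190) to (388,190), so their middle is about 5 px right of the tube. I'll work out the lateral error and the end gap.

```bash
python3 - <<'E'
from h import *
s=manip.state();c=np.array([535.8,145.8,0]);a=np.radians(12);J=np.array([[np.cos(a),np.sin(a),0],[-np.sin(a),np.cos(a),0],[0,0,1]])
f=lambda uv,z:(J@(onz('wrist',uv,z,s)-c)).round(1)
print('tcp',J@(s['tcp_pos']-c))
for n,uv,z in (('saddleL',(256,190),62),('saddleR',(388,190),62),('saddle far edge',(322,168),62),('boardL',(250,133),15),('boardR',(389,133),15),('tube end axis',(316.5,110),134.5),('tube end top',(316.5,110),150.5)): print(n,f(uv,z))
E
```

```text
tcp [-15.99574895  -1.17211395 124.93838355]
saddleL [-55.  -34.6  62. ]
saddleR [-54.9  39.1  62. ]
saddle far edge [-67.1   2.2  62. ]
boardL [-83.9 -44.   15. ]
boardR [-83.8  46.2  15. ]
tube end axis [-96.9  -0.6 134.5]
tube end top [-96.7  -0.6 150.5]
```

```bash
python3 -m jog '0 0.0025 0 0.02 0;0 0.0025 0 0.04 0;0 0.0025 0 0.055 0;0 0.0025 0 0.065 0;0 0.0025 0 0.073 0;0 0.0025 0 0.076 0;0 0.0025 0 0.078 0;0 0.0025 0 0.078 0;0 0.0025 0 0.078 0'; python3 go.py 521.1 142.7 45 102
```

```text
t: 5.5
tcp_pos: [520.6, 145.8, 48.7]
ee_rot: [0.0, 0.629, 0.777, 0.001]
wrist_force: [-0.5, -0.5, -2.3]
gripper_width: 31.5
t 5.5 tcp [520.6 145.8  48.7] jaw 102.0 F [-0.5 -0.5 -2.3] w 31.5 j7 1.53
shift m [-0.0031 -0.0002  0.0037] turn -0.0
```

```bash
python3 -m jog '0 0 0 0.001 0;0 0 0 0.002 0;0 0 0 0.003 0;0 0 0 0.003 0;0 0 0 0.004 0;0 0 0 0.004 0;0 0 0 0.004 0'; python3 go.py 521.1 142.7 45 102
```

```text
t: 6.2
tcp_pos: [521.4, 144.7, 45.8]
ee_rot: [0.001, 0.63, 0.777, 0.001]
wrist_force: [-1.1, -3.6, 7.1]
gripper_width: 31.4
t 6.2 tcp [521.4 144.7  45.8] jaw 102.0 F [-1.1 -3.6  7.1] w 31.4 j7 1.53
shift m [-0.0019 -0.0007  0.0008] turn -0.001
```

Contact is at the seated height, with a slight sideways push. I'll ease over 1.5 mm and push along +x, which is tool y.

```bash
python3 -m jog '0 -0.0015 0 0 0;0 -0.0015 0.002 0 0;0 -0.0015 0.004 0 0;0 -0.0015 0.006 0 0;0 -0.0015 0.007 0 0;0 -0.0015 0.008 0 0;0 -0.0015 0.009 0 0;0 -0.0015 0.009 0 0'; python3 go.py 530.9 144.8 45 102
```

```text
t: 7.0
tcp_pos: [521.8, 144.6, 45.3]
ee_rot: [-0.006, 0.629, 0.777, -0.006]
wrist_force: [-24.1, -6.3, 28.1]
gripper_width: 31.4
t 7.0 tcp [521.8 144.6  45.3] jaw 102.0 F [-24.1  -6.3  28.1] w 31.4 j7 1.54
shift m [-0.0017  0.0089  0.0002] turn -0.0
```

The tube barely moved, with about 24 N back and 28 N up. It is probably jammed by downward pressure in the V, because the vertical force rose with the push. I'll back off, lift about 2.5 mm to unload it, then push again in small steps.

```bash
python3 -m jog '0 0 -0.006 0 0;0 0 -0.009 -0.001 0;0 0 -0.009 -0.0025 0;0 0 -0.009 -0.0025 0;0 0 -0.009 -0.0025 0'; python3 go.py 530.9 144.8 45 102;python3 -m jog '0 0 0.001 0 0;0 0 0.002 0 0;0 0 0.003 0 0;0 0 0.003 0 0';python3 go.py 530.9 144.8 45 102; python3 - <<'E'
from h import *
p,d,s=snap('scene','sc2')
cv2.imwrite('pics/sc2c.png',cv2.resize(p[130:280,290:470,::-1],None,fx=4,fy=4,interpolation=cv2.INTER_CUBIC))
E
```

```text
t: 7.5
tcp_pos: [520.4, 144.2, 46.3]
ee_rot: [-0.0, 0.629, 0.777, -0.0]
wrist_force: [0.2, 0.1, -2.8]
gripper_width: 31.5
t 7.5 tcp [520.4 144.2  46.3] jaw 102.0 F [ 0.2  0.1 -2.8] w 31.5 j7 1.53
shift m [-0.0016  0.0104  0.0013] turn -0.0
t: 7.9
tcp_pos: [523.6, 144.8, 46.5]
ee_rot: [0.0, 0.629, 0.777, 0.0]
wrist_force: [-1.2, -0.6, -1.0]
gripper_width: 31.4
t 7.9 tcp [523.6 144.8  46.5] jaw 102.0 F [-1.2 -0.6 -1. ] w 31.4 j7 1.53
shift m [-0.0015  0.0072  0.0015] turn -0.0
```

View pics/sc2c.png

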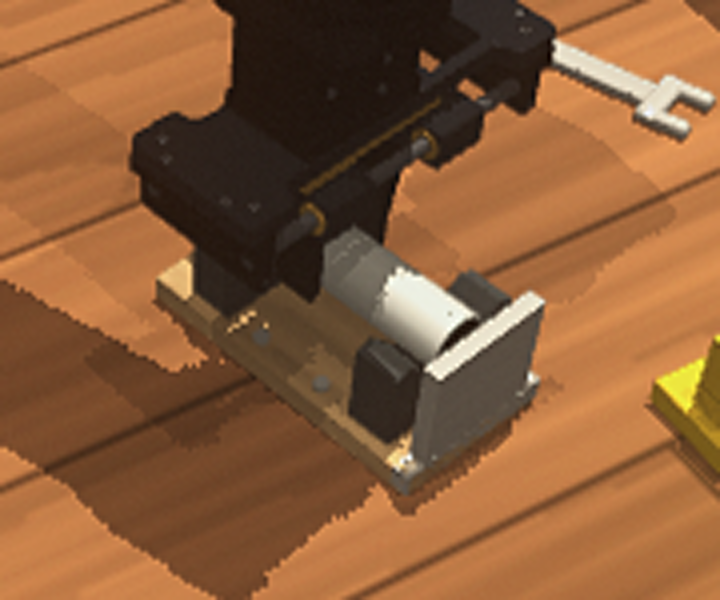

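The crop shows the tube lying in the V, its open end (455,335) just short of the stop plate (480,375). It now slides with only 1 N, so I push on.

```bash
python3 -m jog '0 0 0.001 0 0;0 0 0.002 0 0;0 0 0.003 0 0;0 0 0.004 0 0;0 0 0.004 0 0';python3 go.py 530.9 144.8 45 102;python3 -m jog '0 0 0.001 0 0;0 0 0.002 0 0;0 0 0.003 0 0;0 0 0.003 0 0';python3 go.py 530.9 144.8 45 102
```

```text
t: 8.45
tcp_pos: [527.5, 145.7, 46.7]
ee_rot: [0.0, 0.629, 0.777, 0.0]
wrist_force: [-0.8, -0.1, -1.6]
gripper_width: 31.5
t 8.45 tcp [527.5 145.7  46.7] jaw 102.0 F [-0.8 -0.1 -1.6] w 31.5 j7 1.53
shift m [-0.0016  0.0031  0.0017] turn -0.0
t: 8.85
tcp_pos: [530.4, 146.3, 46.6]
ee_rot: [0.0, 0.629, 0.777, 0.0]
wrist_force: [0.2, 0.2, -2.2]
gripper_width: 31.4
t 8.85 tcp [530.4 146.3  46.6] jaw 102.0 F [ 0.2  0.2 -2.2] w 31.4 j7 1.54
shift m [-0.0015  0.0002  0.0016] turn -0.0
```

```bash
python3 -m jog '0 0 0.001 0.0005 0;0 0 0.002 0.0005 0;0 0 0.002 0.0005 0';python3 go.py 530.9 144.8 45 102;python3 -m jog '0 0 0.001 0 0;0 0 0.002 0 0;0 0 0.002 0 0';python3 go.py 530.9 144.8 45 102
```

```text
t: 9.15
tcp_pos: [531.7, 146.6, 46.0]
ee_rot: [-0.0, 0.629, 0.777, -0.0]
wrist_force: [-2.7, -0.1, -0.8]
gripper_width: 31.7
t 9.15 tcp [531.7 146.6  46. ] jaw 102.0 F [-2.7 -0.1 -0.8] w 31.7 j7 1.54
shift m [-0.0016 -0.0011  0.001 ] turn -0.0
t: 9.45
tcp_pos: [531.7, 146.6, 45.9]
ee_rot: [-0.002, 0.629, 0.777, -0.002]
wrist_force: [-8.1, -1.3, 3.9]
gripper_width: 31.4
t 9.45 tcp [531.7 146.6  45.9] jaw 102.0 F [-8.1 -1.3  3.9] w 31.4 j7 1.54
shift m [-0.0016 -0.0011  0.0009] turn -0.0
```

The tube is stopped against the plate: no further advance and 8 N back along −x, with the tube centre where x ≈ -5 is expected. I release it and lift away.

```bash
python3 -m jog '0.087 0 0 0 0;0.087 0 0 0 0;0.087 0 0 0 0;0.087 0 0 0 0;0.087 0 0 0 0;0.087 0 0 0 0;0.087 0 0 0 0;0.087 0 0 -0.02 0;0.087 0 0 -0.05 0;0.087 0 0 -0.1 0;0.087 0 0 -0.14 0;0.087 0 0 -0.14 0'; python3 go.py 530.9 144.8 45 102
python3 - <<'E'
from h import *
p,d,s=snap('wrist','w3')
q,_,_=snap('scene','sc3')
c=cv2.resize(q[150:270,310:450,::-1],(560,480),interpolation=cv2.INTER_CUBIC)
w=cv2.resize(p[:,:,::-1],(240,180));o=np.zeros((480,800,3),np.uint8);o[:,:560]=c;o[:180,560:]=w
cv2.imwrite('pics/f.png',o)
E
```

```text
t: 10.65
tcp_pos: [538.0, 148.1, 192.8]
ee_rot: [0.003, 0.629, 0.777, 0.005]
wrist_force: [-0.1, -0.3, -0.1]
gripper_width: 87.1
t 10.65 tcp [538.  148.1 192.8] jaw 102.0 F [-0.1 -0.3 -0.1] w 87.1 j7 1.5
shift m [-0.0021 -0.0094  0.1477] turn -0.0
```

View pics/f.png

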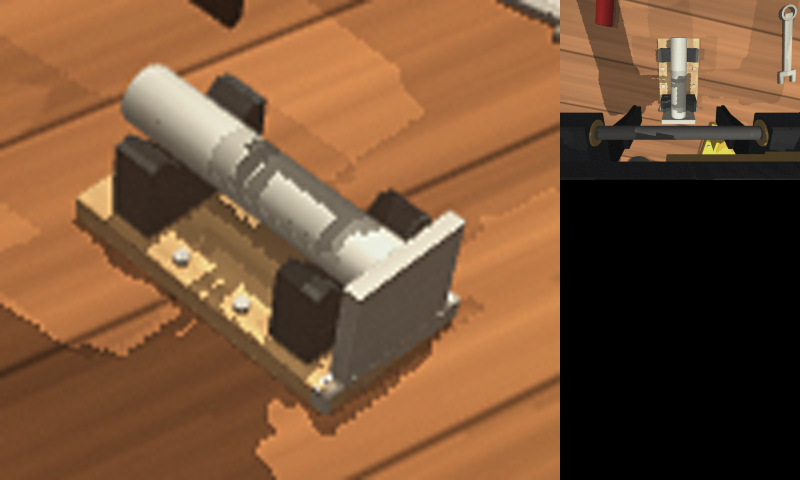

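View pics/w3.png

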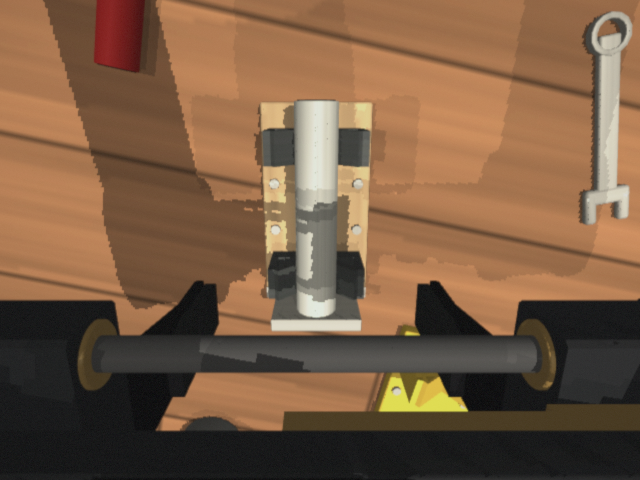

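The tube lies released in both saddles, centred between the flanks. Its front end is at wrist pixel (316,317), next to the stop face at row 320. I'll check the gap and height with numbers.

```bash
python3 - <<'E'
from h import *
z=np.load('pics/w3.npz');s={'tcp_pos':z['tp'],'ee_rot':z['q']};p,d=z['p'],z['d']
c=np.array([535.8,145.8,0]);a=np.radians(12);J=np.array([[np.cos(a),np.sin(a),0],[-np.sin(a),np.cos(a),0],[0,0,1]])
f=lambda uv,z:(J@(onz('wrist',uv,z,s)-c)).round(1)
def P(u,v):
    o,r=ray('wrist',(u,v),s); m=manip.camera_model('wrist');return (J@(o+r*d[v,u]-c)).round(1)
for v in (98,100,102,104,120,200,280,305,310,314,316,318,320,322,324,328): print(v,P(316,v),p[v,316])
print('edges y', f((295,150),55),f((338,150),55),f((297,290),55),f((336,290),55),'board',f((261,150),15),f((372,150),15),'saddle',f((264,148),62),f((369,148),62))
print('board back',f((280,102),15),'stop top', f((316,320),75),f((316,331),75))
E
```

```text
98 [-87.2   2.1  -1.4] [179 126  85]
100 [-84.3   2.1  70.8] [145 141 127]
102 [-83.    2.1  71.4] [224 227 214]
104 [-81.7   2.1  71. ] [225 228 216]
120 [-71.5   2.1  70.4] [225 227 215]
200 [-17.   2.  71.] [203 200 182]
280 [44.   2.  72.3] [123 122 111]
305 [65.  2. 72.] [225 232 221]
310 [69.3  2.  71.9] [224 231 220]
314 [73.   2.  71.4] [225 232 221]
316 [74.9  2.  71. ] [223 230 219]
318 [75.5  2.  73.1] [110 108 100]
320 [76.1  2.  75.2] [197 191 174]
322 [78.3  2.  74.3] [220 216 198]
324 [80.   2.  74.4] [222 219 201]
328 [83.5  2.  74.3] [221 217 199]
edges y [-50.3 -13.1  55. ] [-50.3  18.   55. ] [ 60.3 -13.3  55. ] [60.3 18.1 55. ] board [-46.5 -42.9  15. ] [-46.5  48.   15. ] saddle [-52.4 -34.6  62. ] [-52.4  39.4  62. ]
board back [-83.8 -26.4  15. ] stop top [76.2  2.  75. ] [85.8  2.  75. ]
```

```bash
python3 -c "
from h import *
print(manip.sign_off())"
```

```text
the job is handed in; nothing more can be done
None
```

The thick tube is lying in both V saddles with its end at the steel stop plate, released. I handed the job in at about 10.8 s; no verdict was reported.

- **Pushing:** The first push jammed at about 24 N back and 28 N up, because I was pressing down into the V. I backed off, lifted about 2.5 mm, and the tube then slid freely. It came up against the stop with about 8 N.
- **Final position (wrist camera):** The tube's top is at about 71 mm, where seated height should put it. Its middle is within 1 mm of the V's middle, its axis is parallel to the jig's, and its end is about 1 mm from the stop face.
- **Gripper:** It is open and about 140 mm above the release height, with wrist force near zero.
- **Disagreement:** The top and wrist cameras placed the jig 1–2 mm apart, so I judged the final fit from the wrist view alone.
- **Not checked:** I did not measure the thin tube again. The arm never went near it.

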